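Hold a loaded heating block in the corner of a two-probe station

TASK

Stand the loose sample vial in the empty well of the two-well aluminium heating block. Then set the block on the probe station and press it firmly into the corner, one long side flush against the back fence and one end against the side fence, so that both sprung probe pins are pushed in flush. Finish while still holding it pressed there, because the pins push it away when it is let go; leave the other things on the bench alone.

Things in the scene. Friction and masses are not known exactly. Their poses are not given: they have to be found in the camera images.
- sample_vial_centre (a point): the loose sample vial: capped amber glass vial, 46 mm tall, body 23 mm diameter for the lower 28 mm, its white cap and neck 18 mm diameter above that, standing upright on the worktop apart from the blocks; the point is its centre, half-way up; z is its axis (up). 20 g
- vial_block_centre (a point): the heating block to use: loose aluminium block, 50 mm (its x) by 75 mm (its y) by 55 mm tall (z up), about 0.42 kg, smooth (friction on the station about 0.3), with two large wells in its top, 27 mm wide, 26 mm deep; the well at y = -18 mm already holds a vial. The point is its centre, half-way up. Either end may go to the side fence
- empty_well (a point): centre of the mouth of the block's empty well (on the block's top, at y = +18 mm of the block, x = 0). A vial standing in a well rests 26 mm deep, with its upper 20 mm above the block
- other_vial_centre (a point): the clear-glass vial (23 mm diameter, 46 mm tall) that already stands loose in the block's other well and rides along; its centre, half-way up
- tube_block_centre (a point): the other aluminium block, of the same outer size, with six small holes, loose; to be left alone; its centre, half-way up
- dish_a: a covered petri dish, 61 mm diameter, 15 mm high, loose; to be left alone; origin at the centre of its underside
- station: the probe station, fixed to the bench: a steel plate 170 mm (its x) by 160 mm (its y), top 12 mm above the worktop, with two aluminium fences that stand 20 mm above the plate and meet in a right-angled corner; a read-out box 42 mm high stands beyond the back fence, at x = 106 to 158 mm. Origin: centre of the plate's underside; x points across the plate to the back fence (away from the robot), y to the robot's left, z up
- home (a point): the point on the plate's top under the middle of the block when the block is fully home: station x = 15 mm, y = -7.5 mm, z = 12 mm; axes as those of the station
- corner (a point): the inner corner of the two fences on the plate's top: station x = 40 mm, y = -45 mm, z = 12 mm; axes as those of the station. The back fence's face runs from here 98 mm along +y and looks to -x, 14 mm thick; the side fence's face runs from here 74 mm along -x and looks to +y, 14 mm thick
- fence_back: the back fence, long; frame and origin as those of the station
- fence_side: the side fence, short, on the right (-y); frame and origin as those of the station
- pin_back (a joint): the sprung brass pin, 8 mm diameter, in the back fence at station y = -7.5 mm, 10 mm above the plate; it stands 5 mm out of the fence at 0 (m) and is flush with the fence at 0.005; it pushes back with 2.7 N when out and 4.2 N when flush
- pin_side (a joint): the like pin in the side fence at station x = 15 mm, 10 mm above the plate: 0 (m) when it stands 5 mm out, 0.005 when flush; the same spring
Things that resemble listed ones, but are neither listed nor needed, are in the scene too. Leave any purple look-alike of the part that bears other_vial_centre alone.

How it is judged (in metres and radians):
On the way, in this order (a step that is already met when the one before it is completed fails the run):
1. the sample vial stands down in the empty well and is let go (horizontal distance between sample_vial_centre and empty_well below 0.005 m and z of sample_vial_centre in the frame of empty_well below 0.002 m and contact force between the fingers and sample_vial below 0.05 N), for 0.2 s.
2. the block is pressed home in the corner, both pins in (value of joint each of pin_back, pin_side above 0.004 m), for 0.2 s.
At the end, for the whole second after the job is handed in: fingers hold the block (over 1 N) against both fences (over 0.5 N on each), both pins in at least 4 of their 5 mm; block within 4 mm of home, on the plate within 3 mm, upright and square to the fences within 0.06 rad, at rest; both vials down in its wells (all of step 2 and contact force between vial_block and fence_back above 0.5 N and contact force between vial_block and fence_side above 0.5 N and contact force between the fingers and vial_block above 1 N and horizontal distance between vial_block_centre and home below 0.004 m and z of vial_block_centre in the frame of home below 0.0305 m and angle between the x axis of vial_block_centre and the x axis of home, either way round below 0.06 rad and angle between vial_block_centre's own z axis and vertical below 0.06 rad and horizontal distance between sample_vial_centre and empty_well below 0.005 m and z of sample_vial_centre in the frame of empty_well below 0.002 m and z of other_vial_centre in the frame of vial_block_centre below 0.0295 m and linear speed of vial_block below 0.01 m/s); the arm keeps its last pose, push and grip.
It fails at once if the six-hole block is moved more than 20 mm (distance of tube_block_centre from where it was at the start of the episode above 0.02 m).
It fails at once if the petri dish is moved more than 20 mm (distance of dish_a from where it was at the start of the episode above 0.02 m).
It fails at once if the block is tipped (angle between vial_block_centre's own z axis and vertical above 0.5 rad).
It also fails if it takes over 58 s, if anything falls off the work surface, if the arm or the gripper's body presses on something with over 40 N, if the wrist force passes 120 N, or if a joint passes its speed limit or range.

ROBOT

A 6-joint arm with a two-finger parallel gripper is mounted at the origin on a cart in front of the work surface, level with it; the furniture and walls round the work are solid. World frame = base frame: x ahead of the robot, y to its left, z up, the work surface at z = 0. Lengths are in mm, angles in degrees, forces in N, time in s.
With the tool pointing down it reaches from about 350 to 775 mm from the base axis. Payload 5.5 kg.
Tool frame: the origin (TCP) lies midway between the tips of the shut fingers; the grasp point (between the pads) lies 19 mm behind it; z points along the fingers, y is the line along which they close (so a half turn about z gives the same grasp; the last joint's range is limited). The gripper opens to 85 mm and grips with 20 to 120 N. Pads are 22 mm wide; open, the fingers measure 114 mm over their backs; the gripper's body (76 mm by 85 mm) begins 54 mm behind the grasp point. The pads swing forward as they close: fully open they stand 13 mm farther back than shut.
Start: joints at [62.132, 17.945, 2.641, 74.691, 0, 82.002], TCP at [195.464, 540.804, 201.023] pointing down, gripper open.
Joint ranges: [-158.12, 158.12], [-49.38, 96.58], [-58.88, 72.47], [-126.05, 133.96], [-84.25, 85.87], [-180, 180]. Speed limits (degrees/s): [147.25, 147.25, 180, 180, 180, 180].

INTERFACE

Orientations are given as a 3x3 rotation matrix whose columns are the frame's x, y, z axes.
In Python, from bench import ctrl gives the robot as it stands.
- The arm moves only by the tool drive_tool, never from a script. Its argument "steps" is a list of rows, each a list of 5 numbers: the shift along the world's x, y, z in units of 30 mm (1.0 is 30 mm), then the turn about the world's z in units of 6 degrees (1.0 is 6 degrees), then the opening, from 0 (shut) to 1 (fully open). In form: [[x, y, z, yaw, hand], ...]. A call has 1 to 20 rows; each row is the pose to reach, as a shift and turn from the pose commanded when the call began; what a row does not reach only later rows make up. A row lasts 1/10 s, in which the tool goes at most 50 mm and 8.59 degrees, less where a joint would pass 70% of its speed; a pose out of reach is approached as far as the arm can. A call with a gripper value outside its range is refused whole. The fingers move at their own pace and stop on an object; the grip force is fixed at half the most. Time passes only in rows, so rows that repeat a pose let the fingers close. It gives the time, the measured TCP pose, the force, the opening and the grip force at its end, in the units of the state.
- ctrl.sense(): the state, without advancing time (a new reading comes with each control period).
- ctrl.capture(name): name is "scene" or "top"; returns a dict with "color" (480x640x3 uint8, red, green, blue), "mtx" (3x3 intrinsics, pixels), "position" and "rotation" of the camera in the world. Camera axes: x right, y up, looking along -z (the intrinsics and any distortion apply to the point x, -y, -z); pixel columns grow to the right and rows downward; lengths in mm; the calibration is good to about 2 mm. A picture is of the moment at which its call begins. There is no depth.
- ctrl.close_job(): hands the job in; it is judged then, once.
The state is a dict: "time_s": time; "joint_positions": joint angles; "joint_vel": joint speeds; "effort": joint torques, N m; "tcp_pos": TCP position; "tool_rot": TCP orientation; "force": force on the tool from outside, world axes, zero at the start; "wrist_torque": the same for the moment, N m; "gripper_width": opening from 0.0 (shut) to 1.0 (fully open); "finger_force": force on a finger pad.
Only numpy, scipy, OpenCV 4.12 (cv2) and the standard library are available. Lean on these libraries where they do the work, as an engineer would, in place of code of your own. Each camera call takes 0.05 s, during which the arm holds its last target. There are 200 camera calls.

## Working session

There is one attempt and no reset: what is moved stays moved. The work goes in short steps, Python scripts to look and compute and a tool call to move; the robot and the scene stay as the last step left them, time stands still between calls to the robot, and variables do not carry over. Pictures are saved under pics/ and viewed, at most 10 in all, crops included, and the job is handed in when it is done.

Besides the shell and the picture viewer there is one more tool, called after ">>>" by a JSON object that holds its "op" and its "data", one argument or row to a line. drive_tool: Moves the arm, as the interface text tells. Its arguments: {"type":"object","properties":{"steps":{"type":"array"}},"required":["steps"]}

```bash
mkdir -p pics; ls; cat > h.py <<'E'
import numpy as np, cv2
from bench import ctrl
def cap(n,f):
    c=ctrl.capture(n); cv2.imwrite(f,c["color"][:,:,::-1]); np.savez(f+".npz",**{k:np.array(v) for k,v in c.items()}); return c
def ray(c,u,v,z):
    R=np.array(c["rotation"]);p=np.array(c["position"]);K=np.array(c["mtx"])
    d=cv2.undistortPoints(np.array([[[u,v]]],float),K,None)[0,0]
    w=R@np.array([d[0],-d[1],-1]); return p+w*(z-p[2])/w[2]
def proj(c,P):
    R=np.array(c["rotation"]);p=np.array(c["position"]);K=np.array(c["mtx"])
    q=(np.atleast_2d(P)-p)@R; q=q*[1,-1,-1]; q=q@K.T; return q[:,:2]/q[:,2:]
E
python3 - <<'E'
from h import *
for n in("scene","top"):
    c=cap(n,f"pics/{n}0.png"); print(n,{k:v for k,v in c.items() if k!="color"})
print(ctrl.sense())
E
```

```text
pics
scene {'mtx': array([[565.20902999,   0.        , 312.18481931],
       [  0.        , 565.20902999, 239.94354845],
       [  0.        ,   0.        ,   1.        ]]), 'position': array([ 111.13139539, -754.8552903 ,  466.78629065]), 'rotation': array([[ 0.88468335,  0.19024773, -0.42560684],
       [-0.46590692,  0.39275391, -0.79289035],
       [ 0.01631316,  0.89975006,  0.43610057]])}
top {'mtx': array([[586.38793639,   0.        , 331.69478619],
       [  0.        , 586.38793639, 246.59090125],
       [  0.        ,   0.        ,   1.        ]]), 'position': array([ 456.99248069,  -11.19061939, 1317.21476222]), 'rotation': array([[ 0.01595462,  0.99951606, -0.0267039 ],
       [-0.99987039,  0.01589123, -0.00258451],
       [-0.0021589 ,  0.02674168,  0.99964005]])}
{'time_s': 0.1, 'joint_positions': array([6.21313788e+01, 1.79866713e+01, 2.58537569e+00, 7.46921935e+01,
       5.13280622e-04, 8.20026767e+01]), 'joint_vel': array([-0.10284895, -0.07913656,  0.2276489 ,  0.11393759,  0.02025368,
        0.01043357]), 'effort': array([ 4.67684833e-03, -4.81724381e+01,  2.99243599e+01,  1.27127400e-02,
       -1.23067621e-04,  5.69998150e-06]), 'tcp_pos': array([195.20690956, 540.31965045, 200.20990317]), 'tool_rot': array([[-9.40458428e-01,  3.39907857e-01, -7.70647529e-04],
       [ 3.39908649e-01,  9.40457358e-01, -1.43826480e-03],
       [ 2.35883631e-04, -1.61457802e-03, -9.99998669e-01]]), 'force': array([-0.1668502 , -0.18203357,  0.22188041]), 'wrist_torque': array([0.047566  , 0.00142925, 0.01657567]), 'finger_force': 0.0, 'gripper_width': 1.0073858250568375}
```

View pics/scene0.png

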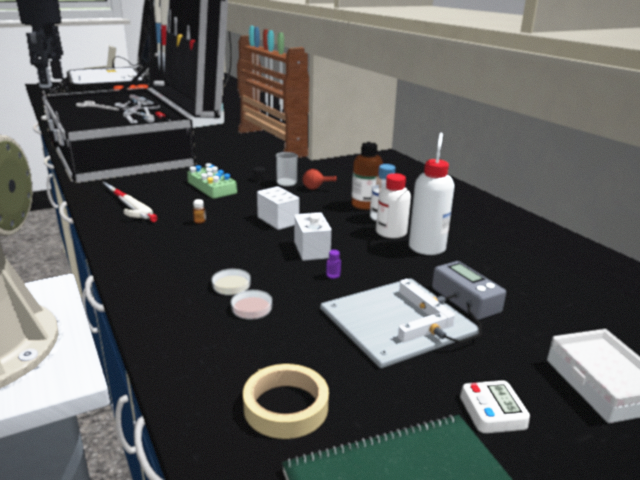

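View pics/top0.png

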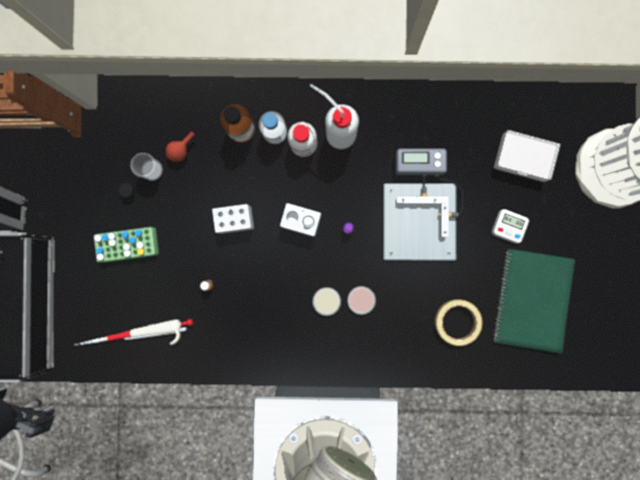

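The top view shows these candidates:
- **Vials:** an amber vial with a white cap at (206,286), and a purple vial at (348,228), which is the decoy. The clear vial sits in the block.
- **Blocks:** the two-well block at (300,220), and the six-hole block at (232,218), which must be left alone.
- **Dishes:** (326,301) and (361,300).
- **Station:** centred near (420,222).

I choose the amber vial and the two-well block, and will check both in one close crop.

```bash
python3 - <<'E'
from h import *
a=cv2.imread("pics/top0.png"); s=cv2.imread("pics/scene0.png")
A=cv2.resize(a[190:250,270:370],(800,480),interpolation=cv2.INTER_CUBIC)[:, :]
A=cv2.resize(a[190:250,270:370],(400,240),interpolation=cv2.INTER_CUBIC)
B=cv2.resize(a[260:320,160:260],(400,240),interpolation=cv2.INTER_CUBIC)
C=cv2.resize(s[190:280,180:330+0],(400,240),interpolation=cv2.INTER_CUBIC)
D=cv2.resize(a[176:266,370:470+50],(400,240),interpolation=cv2.INTER_CUBIC)
cv2.imwrite("pics/crop.png",np.vstack([np.hstack([A,B]),np.hstack([C,D])]))
E
```

```text
(no output)
```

View pics/crop.png

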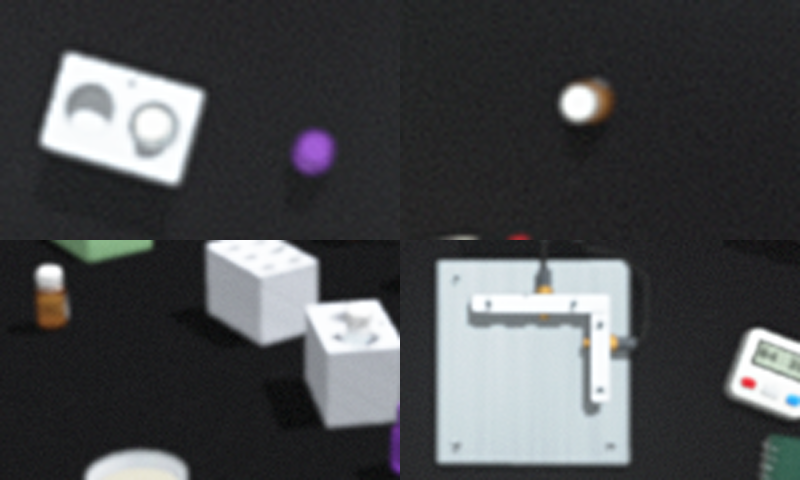

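The crop confirms the choice. The amber vial's cap is at about top (205,286). The block's empty well is the left one, at about (292,217), and the clear vial stands in the right one, at about (308,222). Next I'll measure the positions.

```bash
python3 - <<'E'
from h import *
c=dict(np.load("pics/top0.png.npz")); im=c["color"]; g=cv2.cvtColor(im,cv2.COLOR_RGB2GRAY)
def blob(x0,x1,y0,y1,mask):
    m=np.zeros(g.shape,np.uint8); m[y0:y1,x0:x1]=mask[y0:y1,x0:x1]
    cs,_=cv2.findContours(m,cv2.RETR_EXTERNAL,cv2.CHAIN_APPROX_NONE); return max(cs,key=cv2.contourArea)
def rect(ct,z,n):
    P=np.array([ray(c,u,v,z)[:2] for u,v in ct[:,0,:]]).astype(np.float32)
    r=cv2.minAreaRect(P); print(n,r); return r
br=(g>110).astype(np.uint8)
rect(blob(275,325,195,245,br),55,"block")
rect(blob(205,262,195,240,br),55,"tube")
rect(blob(375,470,176,270,(g>100).astype(np.uint8)),12,"plate")
ct=blob(190,220,275,300,(im.min(2)>130).astype(np.uint8)); 
(u,v),r=cv2.minEnclosingCircle(ct); print("cap",u,v,r,ray(c,u,v,46))
ct=blob(335,360,215,240,((im[:,:,2].astype(int)-im[:,:,1])>40).astype(np.uint8)); (u,v),r=cv2.minEnclosingCircle(ct);print("purple",u,v,r,ray(c,u,v,40))
for n,x0,x1 in(("d1",310,343),("d2",345,380)):
    (u,v),r=cv2.minEnclosingCircle(blob(x0,x1,280,320,br));print(n,ray(c,u,v,15),r)
# well edges, dotted profile
print(ray(c,292,217,55),ray(c,308,222,55))
# scene check: project cap etc.
s=dict(np.load("pics/scene0.png.npz")); si=s["color"]
m=np.zeros((480,640),np.uint8); m[195:225,190:210]=(si.min(2)>120)[195:225,190:210]
ys,xs=np.nonzero(m);print("scene cap px",xs.mean(),ys.mean(), "ray z38",ray(s,xs.mean(),ys.mean(),39))
# fences
for u,v in [(395,197),(449,197),(449,237),(441,237),(441,204),(395,204)]: print("f",u,v,ray(c,u,v,32)[:2])
E
```

```text
block ((548.851806640625, 61.44197463989258), (80.39483642578125, 54.817230224609375), 74.6409683227539)
tube ((549.0845947265625, 208.0902099609375), (55.10832977294922, 83.25371551513672), 8.686715126037598)
plate ((551.1884765625, -203.70294189453125), (171.9102325439453, 164.9180450439453), 0.7801543474197388)
cap 204.5 285.5 4.743516445159912 [402.28210326 266.1984083   46.        ]
purple 348.0 227.5 5.852449893951416 [533.31693546 -42.77570096  40.        ]
d1 [371.11384924   2.0917893   15.        ] 14.121811866760254
d2 [374.65011851 -74.71044225  15.        ] 14.096912384033203
[553.17812734  78.68349725  55.        ] [542.92651457  43.99632905  55.        ]
scene cap px 198.25882352941176 203.36470588235295 ray z38 [402.48649385 268.95454575  39.        ]
f 395 197 [ 602.51215929 -145.19290613]
f 449 197 [ 604.37560873 -263.76496036]
f 449 237 [ 516.44711902 -264.69774763]
f 441 237 [ 516.16901217 -247.16657734]
f 441 204 [ 588.68853627 -246.37081778]
f 395 204 [ 587.09899897 -145.39435266]
```

```bash
cat >> h.py <<'E'
from scipy.optimize import minimize
def fill(g,x0,x1,y0,y1,th,S=8):
    a=cv2.resize(g[y0:y1,x0:x1],None,fx=S,fy=S,interpolation=cv2.INTER_CUBIC)
    cs,_=cv2.findContours((a>th).astype(np.uint8),cv2.RETR_EXTERNAL,cv2.CHAIN_APPROX_NONE)
    m=np.zeros(a.shape,np.uint8); cv2.drawContours(m,[cv2.convexHull(max(cs,key=cv2.contourArea))],-1,1,-1); return m
def fitbox(c,win,th,size,zs,p0,S=8):
    x0,x1,y0,y1=win; g=cv2.cvtColor(c["color"],cv2.COLOR_RGB2GRAY); m=fill(g,*win,th)
    def cost(p):
        t=np.radians(p[2]); R=np.array([[np.cos(t),-np.sin(t)],[np.sin(t),np.cos(t)]])
        P=[[*(R@[sx*size[0]/2,sy*size[1]/2]+p[:2]),z] for sx in(-1,1) for sy in(-1,1) for z in zs]
        q=(proj(c,P)+.5-[x0,y0])*S-.5
        h=cv2.convexHull(q.astype(np.float32)); k=np.zeros(m.shape,np.uint8)
        cv2.fillConvexPoly(k,np.round(h*16).astype(np.int32),1,cv2.LINE_8,4)
        return np.count_nonzero(k!=m)/np.count_nonzero(m)
    r=minimize(cost,p0,method="Nelder-Mead",options=dict(initial_simplex=np.array(p0)+np.vstack([[0,0,0],np.diag([4,4,3])])))
    return r.x,r.fun
E
python3 - <<'E'
from h import *
c=dict(np.load("pics/top0.png.npz"))
for th in(80,110,140,170): print(th,"block",*fitbox(c,(272,328,195,245),th,(50,75),(0,55),[549,61,-15]),"tube",*fitbox(c,(205,262,198,240),th,(50,75),(0,55),[549,208,5]))
for th in(80,100,120): print(th,"plate",*fitbox(c,(375,465,178,270),th,(170,160),(0,12),[551,-203,1]))
g=cv2.cvtColor(c["color"],cv2.COLOR_RGB2GRAY); print(g[208:236,285:318:2])
E
```

```text
80 block [550.67740684  62.93499161 -12.62913582] 0.12659279344231464 tube [550.51564178 211.98740643  11.27053312] 0.09569738416318331
110 block [550.41906044  62.14727917 -14.05968343] 0.08752172059932462 tube [550.60226139 212.27031759   9.29714171] 0.04043660842075463
140 block [550.17906524  62.09197511 -14.88505816] 0.0523532522474881 tube [550.69231712 212.69249907   8.74992982] 0.02568056859326807
170 block [550.10315419  62.29547552 -15.21303561] 0.01912239038741006 tube [550.29217193 212.36589899   8.13430109] 0.07539710554182845
80 plate [ 551.49160368 -202.08478587    0.90397134] 0.044826841579615084
100 plate [ 551.83219077 -203.18204821    0.91915894] 0.028348836889762155
120 plate [ 551.68845905 -202.99060241    0.77625709] 0.006349152742715782
[[222 254 252 253 253 253 254 254 251 233 175 116  68  43  36  38  40]
 [243 254 253 252 252 254 253 253 252 244 248 212 167 103  56  42  36]
 [249 254 247 230 230 245 254 253 246 227 254 253 249 201 144  87  52]
 [251 249 210 166 163 202 251 253 247 229 253 254 255 253 236 182 126]
 [251 233 155 145 147 158 235 253 252 249 253 
[... 958 characters left out ...]
253 251 251 251 251 251 252 213 161 191 185 194 239 252 143]
 [216 247 253 254 253 251 251 251 252 219 144 158 164 223 249 251 116]
 [120 176 222 250 254 253 252 251 252 228 150 145 183 243 253 245  97]
 [ 53  85 126 188 236 251 254 253 253 245 206 200 237 251 253 231  80]
 [ 31  40  57  93 151 201 241 254 254 253 247 247 251 252 253 213  64]
 [ 34  33  33  42  66 104 162 218 245 253 254 254 253 252 254 191  50]
 [ 33  36  31  30  34  47  77 123 176 222 251 254 254 253 254 172  47]
 [ 40  34  39  32  31  31  36  55  89 127 191 238 252 254 255 143  43]
 [ 32  35  34  38  35  35  31  32  38  59  97 155 204 245 252 118  39]
 [ 32  37  32  36  33  36  37  32  33  30  43  71 113 169 188  85  39]]
```

>>> {"op": "drive_tool", "data": {
  "steps": [
    [6.9, -9.13, 0, -14.22, 1],
    [6.9, -9.13, 0, -14.22, 1],
    [6.9, -9.13, 0, -14.22, 1],
    [6.9, -9.13, 0, -14.22, 1],
    [6.9, -9.13, 0, -14.22, 1],
    [6.9, -9.13, 0, -14.22, 1],
    [6.9, -9.13, 0, -14.22, 1],
    [6.9, -9.13, 0, -14.22, 1],
    [6.9, -9.13, 0, -14.22, 1],
    [6.9, -9.13, 0, -14.22, 1],
    [6.9, -9.13, 0, -14.22, 1],
    [6.9, -9.13, 0, -14.22, 1],
    [6.9, -9.13, -3, -14.22, 1],
    [6.9, -9.13, -3, -14.22, 1],
    [6.9, -9.13, -3, -14.22, 1],
    [6.9, -9.13, -3, -14.22, 1],
    [6.9, -9.13, -3, -14.22, 1]
  ]
}}

```text
time_s: 1.8
tcp_pos: [404.0, 267.7, 113.2]
tool_rot: [[0.261, 0.965, 0.003], [0.965, -0.261, 0.001], [0.002, 0.003, -1.0]]
force: [0.3, -0.4, 0.1]
gripper_width: 1.002
finger_force: 0.0
```

```bash
python3 - <<'E'
from h import *
s=cap("scene","pics/s1.png"); c=cap("top","pics/t1.png"); p=ctrl.sense()["tcp_pos"]; print(p)
a=cv2.resize(s["color"][90:240,110:310],(800,600),interpolation=cv2.INTER_CUBIC)[:,:,::-1].copy()
q=(proj(s,[p,[402.5,267,46],[402.5,267,0]])-[110,90])*4; print(q)
for x in q: cv2.circle(a,tuple(int(t) for t in x),3,(0,255,0),-1)
cv2.imwrite("pics/s1c.png",a)
E
```

```text
[404.2399684  267.79970243 113.34520753]
[[346.25710533 310.55342817]
 [353.25829061 441.66517731]
 [359.79786995 526.69325405]]
```

View pics/s1c.png

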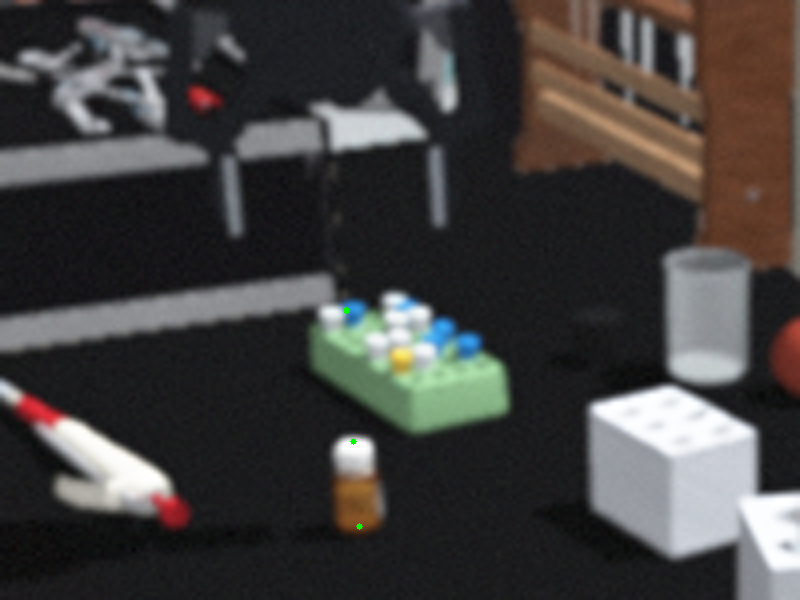

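The view shows two light finger strips ending at about crop row 235. The vial is at (355,485), so it lies below and between the fingers. The TCP projects lower than I see the strips, at (346,310). I'll check for dark fingertips with a difference picture.

```bash
python3 - <<'E'
from h import *
L=lambda f:cv2.imread(f).astype(int)
d=np.abs(L("pics/s1.png")-L("pics/scene0.png")).max(2); t=np.abs(L("pics/t1.png")-L("pics/top0.png")).max(2)
s=dict(np.load("pics/s1.png.npz"));c=dict(np.load("pics/t1.png.npz"))
A=np.clip(d[70:240,110:280]*6,0,255).astype(np.uint8);B=np.clip(t[210:380,120:290]*6,0,255).astype(np.uint8)
A=cv2.cvtColor(cv2.resize(A,(400,400)),8);B=cv2.cvtColor(cv2.resize(B,(400,400)),8)
p=[404.2,267.8,113.3]
for I,k,o in((A,s,(110,70)),(B,c,(120,210))):
    q=(proj(k,[p])[0]-o)*400/170; cv2.circle(I,tuple(int(x) for x in q),3,(0,255,0),-1)
cv2.imwrite("pics/d1.png",np.hstack([A,B]))
E
```

```text
(no output)
```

View pics/d1.png

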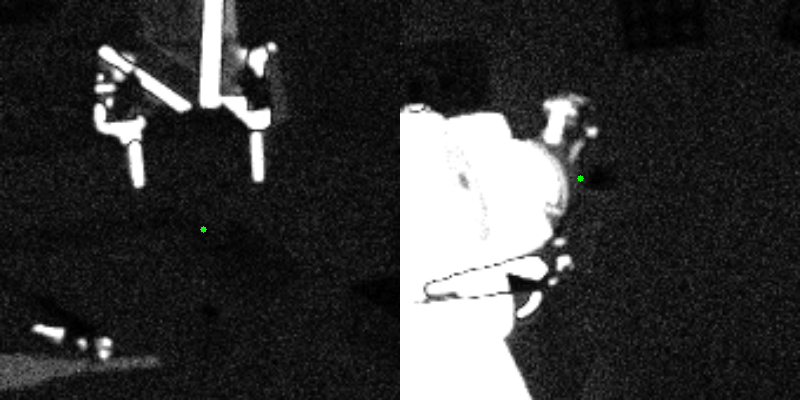

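>>> {"op": "drive_tool", "data": {
  "steps": [
    [-0.05, 0, -1.3, 0, 1],
    [-0.05, 0, -2.2, 0, 1],
    [-0.05, 0, -2.7, 0, 1],
    [-0.05, 0, -2.7, 0, 1],
    [-0.05, 0, -2.7, 0, 1],
    [-0.05, 0, -2.7, 0, 1]
  ]
}}

```text
time_s: 2.5
tcp_pos: [402.5, 267.6, 31.7]
tool_rot: [[0.262, 0.965, 0.003], [0.965, -0.262, 0.001], [0.002, 0.003, -1.0]]
force: [-0.3, 0.6, 0.7]
gripper_width: 1.003
finger_force: 0.0
```

```bash
python3 - <<'E'
from h import *
s=cap("scene","pics/s2.png");print(ctrl.sense()["tcp_pos"])
a=s["color"][130:255,120:300][:,:,::-1].astype(float)
a=np.clip(255*(a/255)**.5,0,255).astype(np.uint8)
cv2.imwrite("pics/s2c.png",cv2.resize(a,(720,500),interpolation=cv2.INTER_CUBIC))
E
```

```text
[402.40142047 267.57529332  31.65341908]
```

View pics/s2c.png

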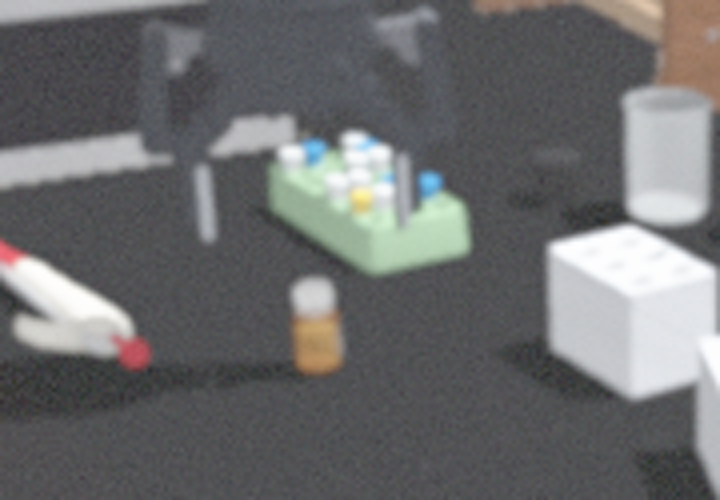

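>>> {"op": "drive_tool", "data": {
  "steps": [
    [0, 0, 0, 0, 0.5],
    [0, 0, 0, 0, 0.2],
    [0, 0, 0, 0, 0],
    [0, 0, 0, 0, 0],
    [0, 0, 0, 0, 0],
    [0, 0, 0, 0, 0],
    [0, 0, 0, 0, 0],
    [0, 0, 0, 0, 0],
    [0, 0, 0, 0, 0],
    [0, 0, 0, 0, 0]
  ]
}}

```text
time_s: 3.55
tcp_pos: [401.0, 266.9, 30.0]
tool_rot: [[0.262, 0.965, 0.0], [0.965, -0.262, -0.0], [-0.0, 0.0, -1.0]]
force: [1.0, -0.4, 0.3]
gripper_width: 0.001
finger_force: 0.0
```

```bash
python3 - <<'E'
from h import *
s=cap("scene","pics/s3.png");print(ctrl.sense()["tcp_pos"])
a=s["color"][130:255,120:300][:,:,::-1].astype(float)
a=np.clip(255*(a/255)**.5,0,255).astype(np.uint8)
cv2.imwrite("pics/s3c.png",cv2.resize(a,(720,500),interpolation=cv2.INTER_CUBIC))
E
```

```text
[400.96900909 266.90963845  30.02775107]
```

View pics/s3c.png

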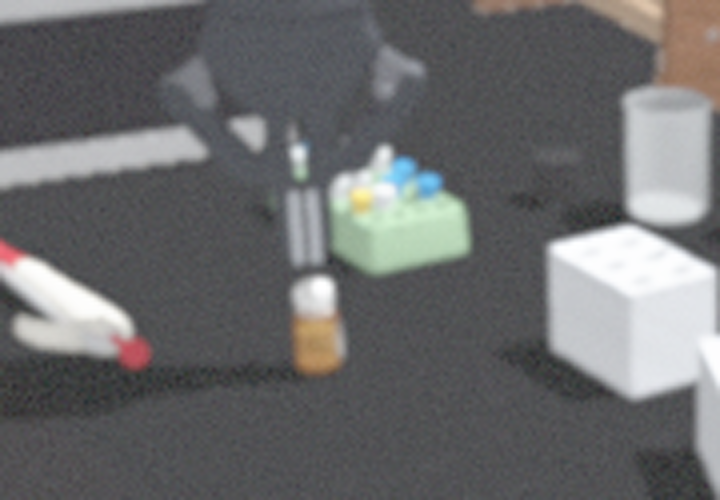

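The fingers shut on nothing. Their tips are at crop (306,265), and the cap top is at (313,283), so the tips are still above or behind the cap. I'll compute which.

```bash
python3 - <<'E'
from h import *
s=dict(np.load("pics/s3.png.npz"));u,v=306/4+120,265/4+130
print(proj(s,[[401,267,30],[401,267,58],[401,267,100]]),u,v)
for z in(20,30,45,58,65): print(z,ray(s,u,v,z))
for z in(30,58): print("strip top",ray(s,304/4+120,190/4+130,z+40))
# shut pair width and top
d=proj(s,[[401-11,267,60],[401+11,267,60]]);print("22mm px*4",(d[1]-d[0])*4, "strip separation ~20px*4?")
c=cap("top","pics/t3.png")
a=np.abs(c["color"].astype(int)-cv2.imread("pics/top0.png")[:,:,::-1]).max(2)[270:300,190:222]
print("cap in top now vs before", c["color"][280:292,196:216].min(2))
E
```

```text
[[198.15824291 208.02133686]
 [197.13816243 194.86402159]
 [195.56532737 174.57710579]] 196.5 196.25
20 [424.27003876 354.74433066  20.        ]
30 [417.26134915 329.90919932  30.        ]
45 [406.74831474 292.6565023   45.        ]
58 [397.63701824 260.37083156  58.        ]
65 [392.73093551 242.98623962  65.        ]
strip top [420.07556098 332.70614253  70.        ]
strip top [398.27431219 255.96024471  98.        ]
22mm px*4 [43.48849295 -6.96564851] strip separation ~20px*4?
cap in top now vs before [[ 75  70  67  57  49  46  45  44  49  44  48  63  83  91  83  63  46  38
   39  36]
 [ 83  70  67  64  54  45  41  46  47  49  56  72  83  84  86  74  56  47
   40  39]
 [ 91  74  69  64  57  52  45  45  45  57  93 123 115  93  76  62  48  40
   37  39]
 [106  78  68  70  60  52  43  43  43  72 135 178 170 121  77  48  36  36
   38  40]
 [113  81  68  69  66  55  51  43  45  79 150 197 185 135  84  54  37  35
   39  36]
 [122  88  70  71  68  60  47  38  42  65 120 162 160 127  86  52  37  37
   40  40]
 [133  99  75  69  69  62  50  38  38  47  75 109 128 110  76  49  36  37
   36  36]
 [137 108  78  65  66  63  52  44  41  39  58  88 105  93  62  42  32  37
   36  41]
 [140 107  80  65  66  64  54  44  39  40  50  73  84  69  47  36  35  39
   39  34]
 [136 108  76  64  67  64  57  44  38  39  42  56  56  49  39  32  36  34
   37  39]
 [133 106  73  62  65  66  55  44  40  42  41  41  36  31  33  32  30  36
   38  33]
 [112  94  74  62  65  67  55  44  40  39  39  33  35  25  24  34  35  37
   37  38]]
```

```bash
python3 - <<'E'
from h import *
o=[]
for f in("top0","t3"):
    a=cv2.imread(f"pics/{f}.png")[240:330,150:240].astype(float); o.append(cv2.resize(np.clip(255*(a/255)**.5,0,255).astype(np.uint8),(400,400),interpolation=cv2.INTER_CUBIC))
c=dict(np.load("pics/top0.png.npz"))
q=(proj(c,[[401,267,30],[401,267,58],[401,267,100]])-[150,240])*400/90; print(q)
for x in q: cv2.circle(o[1],tuple(int(t) for t in x),3,(0,255,0),-1)
cv2.imwrite("pics/t3c.png",np.hstack(o))
E
```

```text
[[247.64334073 203.51411675]
 [235.0606886  205.83928333]
 [215.10060637 209.52773594]]
```

View pics/t3c.png

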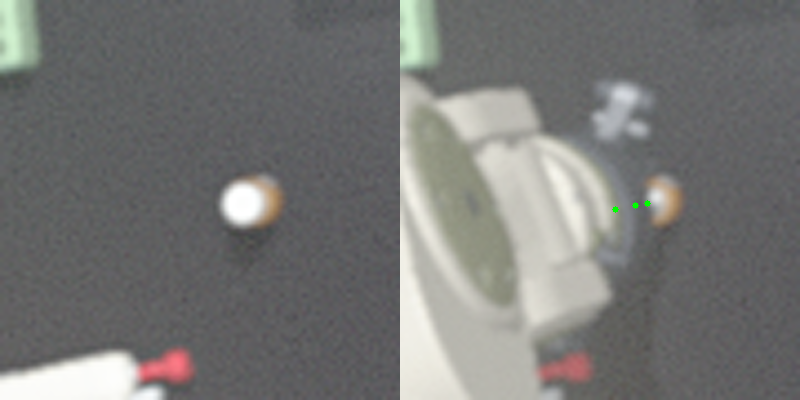

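The right panel shows the gripper palm's edge at crop x=635 and the vial still half visible at (665,200), so the gripper sits farther to +y than its reading says. I'll triangulate the knuckles in both views.

```bash
python3 - <<'E'
from h import *
s=dict(np.load("pics/s3.png.npz"));t=dict(np.load("pics/top0.png.npz"))
def tri(pt,ps):
    P=[];D=[]
    for c,p in((t,pt),(s,ps)):
        a,b=ray(c,*p,0),ray(c,*p,300); d=(b-a)/np.linalg.norm(b-a); P.append(a);D.append(d)
    A=sum(np.eye(3)-np.outer(d,d) for d in D); b=sum((np.eye(3)-np.outer(d,d))@p for p,d in zip(P,D)); x=np.linalg.solve(A,b)
    return x,[np.linalg.norm((np.eye(3)-np.outer(d,d))@(x-p)) for p,d in zip(P,D)]
print("knuckle far x",tri((200,264.8),(219,149)))
print("knuckle near x",tri((198.4,297),(169.5,151)))
# vial cap with both
print("cap",tri((204.5,285.5),(198.3,202.5)))
print(ctrl.sense()["joint_positions"],ctrl.sense()["wrist_torque"])
E
```

```text
knuckle far x (array([447.25214792, 253.8222417 , 148.78573317]), [np.float64(0.5218443511537028), np.float64(0.5218443511537368)])
knuckle near x (array([369.02067747, 259.1436346 , 152.23606006]), [np.float64(15.41592805470753), np.float64(15.415928054707388)])
cap (array([402.13853051, 267.14732231,  41.57476125]), [np.float64(0.04946041565487556), np.float64(0.04946041565487204)])
[ 2.40923413e+01  1.49482186e+01 -2.71264107e+01  4.79213884e+01
 -5.88141305e-03  1.29281405e+02] [-0.00527276  0.00239378 -0.00640019]
```

The triangulated knuckle (447,254,149) lies on the gripper's line, so the horizontal position is right. The cap is at (402,267). The visible tips are therefore about 27 mm higher than the reported z, so I'll open, go lower and grip again.

>>> {"op": "drive_tool", "data": {
  "steps": [
    [0.03, 0, 0, 0, 1],
    [0.03, 0, 0, 0, 1],
    [0.03, 0, 0, 0, 1],
    [0.03, 0, 0, 0, 1],
    [0.03, 0, 0, 0, 1],
    [0.03, 0, 0, 0, 1],
    [0.03, 0, -0.4, 0, 1],
    [0.03, 0, -0.85, 0, 1],
    [0.03, 0, -0.85, 0, 1],
    [0.03, 0, -0.85, 0, 1],
    [0.03, 0, -0.85, 0, 0.6],
    [0.03, 0, -0.85, 0, 0.3],
    [0.03, 0, -0.85, 0, 0],
    [0.03, 0, -0.85, 0, 0],
    [0.03, 0, -0.85, 0, 0],
    [0.03, 0, -0.85, 0, 0],
    [0.03, 0, -0.85, 0, 0],
    [0.03, 0, -0.85, 0, 0]
  ]
}}

```text
time_s: 5.45
tcp_pos: [402.2, 267.1, 4.9]
tool_rot: [[0.262, 0.965, 0.001], [0.965, -0.262, 0.0], [0.0, 0.001, -1.0]]
force: [-0.9, -0.4, 4.9]
gripper_width: 0.172
finger_force: 58.6
```

>>> {"op": "drive_tool", "data": {
  "steps": [
    [0, 0, 0.3, 0, 0],
    [0, 0, 0.8, 0, 0],
    [0, 0, 1.6, 0, 0],
    [0, 0, 2.4, 0, 0],
    [0, 0, 3, 0, 0],
    [0, 0, 3, 0, 0],
    [0, 0, 3, 0, 0],
    [0, 0, 3, 0, 0]
  ]
}}

```text
time_s: 6.25
tcp_pos: [401.0, 266.5, 93.5]
tool_rot: [[0.262, 0.965, -0.002], [0.965, -0.262, -0.001], [-0.001, -0.001, -1.0]]
force: [0.9, 0.0, -0.0]
gripper_width: 0.17
finger_force: 58.6
```

```bash
cat >> h.py <<'E'
def amber(c,win):
    x0,x1,y0,y1=win; i=c["color"].astype(int); m=np.zeros(i.shape[:2],np.uint8)
    m[y0:y1,x0:x1]=((i[:,:,0]-i[:,:,2]>50)&(i[:,:,0]>90))[y0:y1,x0:x1]
    n,l,st,ce=cv2.connectedComponentsWithStats(m)
    return [(st[k].tolist(),ce[k].round(1).tolist()) for k in range(1,n) if st[k,4]>15]
E
python3 - <<'E'
from h import *
s0=dict(np.load("pics/scene0.png.npz")); print("ref",amber(s0,(185,215,195,230)),proj(s0,[[402,267,14],[402,267,0],[402,267,28]]))
s=cap("scene","pics/s4.png");print(amber(s,(170,230,130,215)));S=ctrl.sense();print(S["tcp_pos"],S["gripper_width"],S["finger_force"],S["force"])
p=S["tcp_pos"]
for dz in(-30,-20,-10,0,10,20):print(dz,proj(s,[p+[0,0,dz]]))
E
```

```text
ref [([194, 209, 11, 13, 118], [199.0, 215.1])] [[199.21586118 215.32644335]
 [199.70869372 221.71715823]
 [198.71768116 208.86638608]]
[([190, 166, 11, 15, 138], [194.8, 173.3]), ([207, 177, 6, 7, 35], [209.8, 179.7])]
[400.89671263 266.45294001  93.3424409 ] 0.17242420603876377 58.57280194759369 [0.23328142 0.13287223 0.0867306 ]
-30 [[196.9746643  192.41968736]]
-20 [[196.60331331 187.62856242]]
-10 [[196.22901873 182.79945961]]
0 [[195.85174542 177.93192558]]
10 [[195.47145768 173.02549972]]
20 [[195.08811924 168.07971406]]
```

>>> {"op": "drive_tool", "data": {
  "steps": [
    [0.7, -0.85, 0.1, 0, 0],
    [1.7, -2.05, 0.1, 0, 0],
    [2.7, -3.3, 0.1, 0, 0],
    [3.7, -4.5, 0.1, 0, 0],
    [4.5, -5.5, 0.1, 0, 0],
    [5.0, -6.05, 0.1, 0, 0],
    [5.13, -6.23, 0.1, 0, 0],
    [5.13, -6.23, 0.1, 0, 0],
    [5.13, -6.23, 0.1, 0, 0],
    [5.13, -6.23, 0.1, 0, 0],
    [5.13, -6.23, 0.1, 0, 0]
  ]
}}

```text
time_s: 7.4
tcp_pos: [555.0, 81.1, 97.6]
tool_rot: [[0.26, 0.965, -0.0], [0.965, -0.26, 0.0], [0.0, -0.0, -1.0]]
force: [0.8, 0.1, 0.3]
gripper_width: 0.174
finger_force: 58.6
```

```bash
python3 - <<'E'
from h import *
s=cap("scene","pics/s5.png");c=cap("top","pics/t5.png");S=ctrl.sense();p=S["tcp_pos"];print(p,S["gripper_width"])
print(amber(s,(240,360,140,260)), proj(s,[p+[0,0,9.5]]))
A=cv2.resize(s["color"][170:270,270:350],(400,500),interpolation=cv2.INTER_CUBIC)
B=cv2.resize(c["color"][180:260,260:340],(400,400),interpolation=cv2.INTER_CUBIC)
A[:]=A; B=np.vstack([B,np.zeros((100,400,3),np.uint8)])
for q in (proj(s,[p+[0,0,-4.5],[554.8,79.6,55],[550.1,62.2,55]])-[270,170])*5: cv2.circle(A,tuple(int(t) for t in q),3,(0,255,0),-1)
cv2.imwrite("pics/s5c.png",np.hstack([A,B])[:,:,::-1])
E
```

```text
[555.34530735  80.82276876  97.71334867] 0.17703389913732084
[([290, 140, 7, 8, 36], [293.4, 142.7]), ([308, 169, 6, 4, 20], [311.0, 170.6]), ([305, 176, 32, 22, 252], [315.8, 185.8]), ([353, 200, 7, 7, 37], [356.3, 202.8])] [[310.93761977 189.95001027]]
```

View pics/s5c.png

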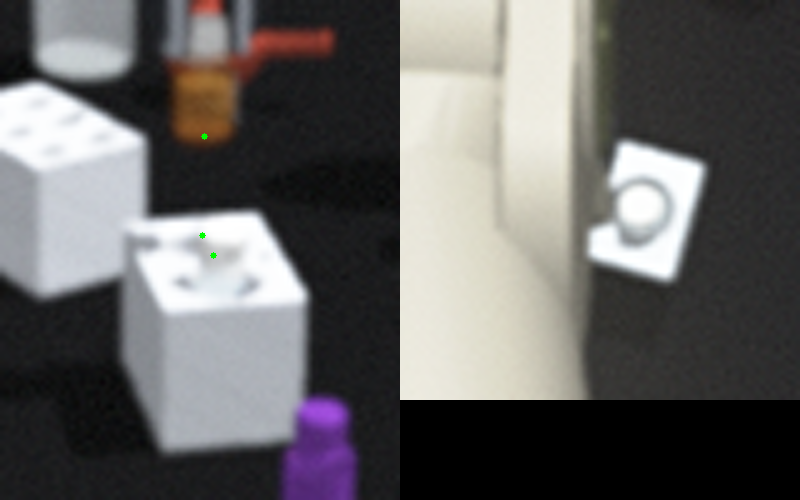

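The held vial hangs straight at crop (205,100), with its bottom where predicted, at (204,136). The block top's centre is at (213,259) against a predicted (213,255). I'm lowering it with force checks.

>>> {"op": "drive_tool", "data": {
  "steps": [
    [-0.01, -0.04, -0.5, 0, 0],
    [-0.01, -0.04, -1, 0, 0],
    [-0.01, -0.04, -1.3, 0, 0],
    [-0.01, -0.04, -1.3, 0, 0],
    [-0.01, -0.04, -1.3, 0, 0],
    [-0.01, -0.04, -1.4, 0, 0],
    [-0.01, -0.04, -1.5, 0, 0],
    [-0.01, -0.04, -1.6, 0, 0],
    [-0.01, -0.04, -1.6, 0, 0],
    [-0.01, -0.04, -1.6, 0, 0]
  ]
}}

```text
time_s: 8.5
tcp_pos: [555.6, 78.8, 49.5]
tool_rot: [[0.262, 0.965, 0.0], [0.965, -0.262, -0.0], [0.0, 0.0, -1.0]]
force: [-0.1, -1.1, -0.7]
gripper_width: 0.17
finger_force: 58.7
```

>>> {"op": "drive_tool", "data": {
  "steps": [
    [0, 0, -0.15, 0, 0],
    [0, 0, -0.3, 0, 0],
    [0, 0, -0.4, 0, 0],
    [0, 0, -0.48, 0, 0],
    [0, 0, -0.48, 0, 0],
    [0, 0, -0.48, 0, 0]
  ]
}}

```text
time_s: 9.1
tcp_pos: [555.5, 78.8, 35.1]
tool_rot: [[0.262, 0.965, -0.0], [0.965, -0.262, -0.0], [-0.0, 0.0, -1.0]]
force: [-0.0, 0.8, -0.1]
gripper_width: 0.176
finger_force: 58.7
```

>>> {"op": "drive_tool", "data": {
  "steps": [
    [0, 0, 0, 0, 0.5],
    [0, 0, 0, 0, 1],
    [0, 0, 0, 0, 1],
    [0, 0, 0, 0, 1],
    [0, 0, 0, 0, 1],
    [0, 0, 0, 0, 1],
    [0, 0, 0, 0, 1],
    [0, 0, 0.7, 0, 1],
    [0, 0, 1.7, 0, 1],
    [0, 0, 2.7, 0, 1],
    [0, 0, 3.0, 0, 1],
    [0, 0, 3.0, 0, 1],
    [0, 0, 3.0, 0, 1]
  ]
}}

```text
time_s: 10.4
tcp_pos: [554.9, 78.8, 124.0]
tool_rot: [[0.262, 0.965, -0.001], [0.965, -0.262, -0.0], [-0.0, -0.001, -1.0]]
force: [-0.4, 0.4, -0.9]
gripper_width: 1.001
finger_force: 0.0
```

```bash
python3 - <<'E'
from h import *
s=cap("scene","pics/s6.png");p=ctrl.sense()["tcp_pos"];print(p)
s0=dict(np.load("pics/scene0.png.npz"))
i=s["color"].astype(int); d=np.abs(i-s0["color"]).max(2); w=(slice(205,262),slice(285,340)); ys,xs=np.nonzero(d[w]>40)
print("changed px in block region",xs.min()+285,xs.max()+285,ys.min()+205,ys.max()+205,len(xs))
m=np.zeros((480,640),np.uint8)
print("amber",amber(s,(285,340,195,262)))
print("seated vial predicted: axis z 55,57,75",proj(s,[[554.8,79.6,z] for z in(55,57,75)]))
A=cv2.resize(s["color"][180:265,280:360],(640,600),interpolation=cv2.INTER_CUBIC); cv2.imwrite("pics/s6c.png",A[:,:,::-1])
E
```

```text
[554.43351134  78.79896331 123.53749488]
changed px in block region 295 317 205 221 147
amber []
seated vial predicted: axis z 55,57,75 [[310.54423933 217.0958495 ]
 [310.56076702 216.08821855]
 [310.71078658 206.94209387]]
```

View pics/s6c.png

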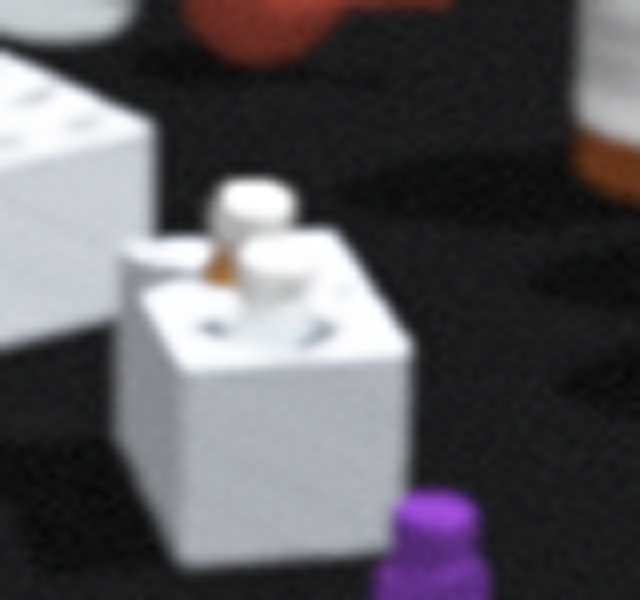

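The picture shows the sample vial standing in the far well, with its cap at about crop (255,190), beside the clear vial at (275,255). No more views are left, so from here I'll use numbers. Next I grip the block across its x faces, above fence height.

>>> {"op": "drive_tool", "data": {
  "steps": [
    [-0.14, -0.55, 0, 0, 1],
    [-0.14, -0.55, 0, 0, 1],
    [-0.14, -0.55, -0.5, 0, 1],
    [-0.14, -0.55, -1.5, 0, 1],
    [-0.14, -0.55, -2.4, 0, 1],
    [-0.14, -0.55, -3, 0, 1],
    [-0.14, -0.55, -3.5, 0, 1],
    [-0.14, -0.55, -3.9, 0, 1],
    [-0.14, -0.55, -4.2, 0, 1],
    [-0.14, -0.55, -4.28, 0, 1],
    [-0.14, -0.55, -4.28, 0, 1],
    [-0.14, -0.55, -4.28, 0, 1]
  ]
}}

```text
time_s: 11.65
tcp_pos: [551.9, 62.3, -2.7]
tool_rot: [[0.262, 0.965, 0.001], [0.965, -0.262, -0.0], [0.0, 0.001, -1.0]]
force: [0.3, -0.2, -0.3]
gripper_width: 1.001
finger_force: 0.0
```

>>> {"op": "drive_tool", "data": {
  "steps": [
    [0, 0, 0, 0, 0.8],
    [0, 0, 0, 0, 0.65],
    [0, 0, 0, 0, 0.5],
    [0, 0, 0, 0, 0.4],
    [0, 0, 0, 0, 0.3],
    [0, 0, 0, 0, 0],
    [0, 0, 0, 0, 0],
    [0, 0, 0, 0, 0],
    [0, 0, 0, 0, 0]
  ]
}}

```text
time_s: 12.55
tcp_pos: [551.7, 62.3, -2.6]
tool_rot: [[0.262, 0.965, 0.001], [0.965, -0.262, -0.0], [0.0, 0.001, -1.0]]
force: [-1.0, 0.9, 6.1]
gripper_width: 0.576
finger_force: 64.5
```

```bash
python3 - <<'E'
from h import *
s=cap("scene","pics/s7.png");S=ctrl.sense();print(S["tcp_pos"],S["gripper_width"],S["force"])
a=dict(np.load("pics/scene0.png.npz"))["color"].astype(int)
# caps: bright blobs shift estimate via template matching of the block's near (-y) face between frames
f=cv2.matchTemplate(s["color"][215:275,285:345],dict(np.load("pics/s6.png.npz"))["color"][228:258,298:334],cv2.TM_CCOEFF_NORMED)
print(cv2.minMaxLoc(f)[1::2],"ref loc (13,13)")
print("clear cap top pred",proj(s,[[545.4,44.8,75]]),"seen ~(314.4,211.3); sample pred 310.7,206.9 seen ~(312,204)")
E
```

```text
[551.64290358  62.32079239  -2.61066632] 0.5725611975453012 [-1.56478866  0.40651778  5.36564053]
(0.9927367568016052, (14, 13)) ref loc (13,13)
clear cap top pred [[315.17383481 214.71530384]] seen ~(314.4,211.3); sample pred 310.7,206.9 seen ~(312,204)
```

The block is gripped, with width 0.576 or about 49 mm. Both vials show the same image offset from prediction, so the sample vial is fully seated. I'm lifting now.

>>> {"op": "drive_tool", "data": {
  "steps": [
    [0, 0, 0.1, 0, 0],
    [0, 0, 0.4, 0, 0],
    [0, 0, 0.9, 0, 0],
    [0, 0, 1.5, 0, 0],
    [0, 0, 2.1, 0, 0],
    [0, 0, 2.4, 0, 0],
    [0, 0, 2.5, 0, 0],
    [0, 0, 2.5, 0, 0],
    [0, 0, 2.5, 0, 0]
  ]
}}

```text
time_s: 13.5
tcp_pos: [550.5, 62.3, 70.8]
tool_rot: [[0.262, 0.965, -0.002], [0.965, -0.262, 0.0], [-0.0, -0.002, -1.0]]
force: [0.5, -0.5, -4.2]
gripper_width: 0.575
finger_force: 63.5
```

>>> {"op": "drive_tool", "data": {
  "steps": [
    [0.01, -0.15, 0, 0.05, 0],
    [0.02, -0.5, 0, 0.15, 0],
    [0.04, -1.1, 0, 0.35, 0],
    [0.06, -1.9, 0, 0.6, 0],
    [0.08, -2.7, 0, 0.85, 0],
    [0.1, -3.5, 0, 1.1, 0],
    [0.12, -4.3, 0, 1.35, 0],
    [0.14, -5.1, 0, 1.6, 0],
    [0.16, -5.9, 0, 1.85, 0],
    [0.18, -6.7, 0, 2.1, 0],
    [0.2, -7.4, 0, 2.3, 0],
    [0.2, -8.0, 0, 2.5, 0],
    [0.2, -8.4, 0, 2.6, 0],
    [0.2, -8.65, 0, 2.65, 0],
    [0.2, -8.75, 0, 2.67, 0],
    [0.2, -8.79, 0, 2.67, 0],
    [0.2, -8.79, 0, 2.67, 0],
    [0.2, -8.79, 0, 2.67, 0],
    [0.2, -8.79, 0, 2.67, 0]
  ]
}}

```text
time_s: 15.4
tcp_pos: [557.3, -200.8, 71.8]
tool_rot: [[-0.015, 1.0, 0.0], [1.0, 0.015, 0.0], [0.0, 0.0, -1.0]]
force: [0.2, 0.6, -4.4]
gripper_width: 0.573
finger_force: 63.5
```

```bash
python3 - <<'E'
from h import *
s=cap("scene","pics/s8.png");c=cap("top","pics/t8.png");S=ctrl.sense();p=S["tcp_pos"];print(p,S["gripper_width"],S["force"],np.degrees(np.arctan2(S["tool_rot"][1,1],S["tool_rot"][0,1])))
g=cv2.cvtColor(c["color"],cv2.COLOR_RGB2GRAY)
b=p[2]+2.6
print("pred corners scene",proj(s,[[p[0]+x,p[1]+y,b+z] for x,y,z in((-25,-37.5,0),(25,-37.5,0),(-25,-37.5,55),(25,-37.5,55),(-25,37.5,55))]).round(1))
gs=cv2.cvtColor(s["color"],cv2.COLOR_RGB2GRAY)
m=fill(gs,340,460,190,320,120); print(m.shape)
P=proj(s,[[p[0],p[1]-37.5,b+27]])[0];print("face centre",P)
r=int(P[1]);print("row",r,gs[r,int(P[0])-35:int(P[0])+35]);q=int(P[0]);print("col",q,gs[int(P[1])-40:int(P[1])+40,q])
E
```

```text
[ 557.34750684 -200.96444687   71.78204674] 0.5729322696130896 [-0.24058313 -0.61989106 -4.36297609] 0.8669303408026212
pred corners scene [[405.7 292.1]
 [435.1 283.8]
 [409.4 255.8]
 [439.7 248.2]
 [377.3 233.7]]
(1040, 960)
face centre [422.59512315 270.5364972 ]
row 270 [162 161 159 163 160 160 163 161 161 161 164 162 164 163 163 163 164 160
 164 161 165 182 199 203 209 208 209 209 211 213 212 210 210 214 213 214
 213 212 212 210 212 209 211 211 210 213 214 211 213 199 170 136 128 143
 153 165 171 176 178 179 178 178 176 170 158 138 118 114 131 161]
col 422 [ 29  73 168 245 255 255 254 242 224 213 217 235 248 252 249 234 209 196
 200 197 196 227 247 249 239 222 210 212 211 212 210 209 215 215 216 210
 213 212 210 211 214 210 210 213 211 207 209 208 211 211 211 211 212 210
 209 210 208 214 223 239 250 253 254 254 254 254 254 251 234 196 164 140
 120 118 124 125 117 118 125 133]
```

The held block's edges match prediction within about 0.5 px, so I'm lowering it onto the plate about 9 mm from each fence.

>>> {"op": "drive_tool", "data": {
  "steps": [
    [0, 0, -0.3, 0, 0],
    [0, 0, -0.8, 0, 0],
    [0, 0, -1.3, 0, 0],
    [0, 0, -1.6, 0, 0],
    [0, 0, -1.8, 0, 0],
    [0, 0, -1.9, 0, 0],
    [0, 0, -1.95, 0, 0],
    [0, 0, -2.0, 0, 0],
    [0, 0, -2.05, 0, 0],
    [0, 0, -2.05, 0, 0],
    [0, 0, -2.05, 0, 0],
    [0, 0, -2.05, 0, 0]
  ]
}}

```text
time_s: 16.7
tcp_pos: [557.4, -201.5, 10.4]
tool_rot: [[-0.014, 1.0, 0.0], [1.0, 0.014, -0.0], [-0.0, 0.0, -1.0]]
force: [-0.9, -0.4, -5.3]
gripper_width: 0.574
finger_force: 63.4
```

>>> {"op": "drive_tool", "data": {
  "steps": [
    [0, 0, -0.03, 0, 0],
    [0, 0, -0.05, 0, 0],
    [0, 0, -0.05, 0, 0],
    [0, 0, -0.05, 0, 0]
  ]
}}

```text
time_s: 17.1
tcp_pos: [557.5, -201.5, 9.4]
tool_rot: [[-0.014, 1.0, 0.001], [1.0, 0.014, -0.0], [-0.0, 0.001, -1.0]]
force: [-1.9, 0.7, 2.8]
gripper_width: 0.576
finger_force: 64.1
```

>>> {"op": "drive_tool", "data": {
  "steps": [
    [0.05, 0, 0, 0, 0],
    [0.1, 0, 0, 0, 0],
    [0.15, 0, 0, 0, 0],
    [0.2, 0, 0, 0, 0],
    [0.25, 0, 0, 0, 0],
    [0.28, 0, 0, 0, 0],
    [0.28, 0, 0, 0, 0],
    [0.28, 0, 0, 0, 0],
    [0.28, 0, 0, 0, 0]
  ]
}}

```text
time_s: 18.0
tcp_pos: [564.7, -201.7, 9.4]
tool_rot: [[-0.014, 1.0, -0.002], [1.0, 0.014, -0.001], [-0.001, -0.002, -1.0]]
force: [-7.1, -0.4, 8.8]
gripper_width: 0.574
finger_force: 65.1
```

>>> {"op": "drive_tool", "data": {
  "steps": [
    [0, -0.05, 0, 0, 0],
    [0, -0.1, 0, 0, 0],
    [0, -0.15, 0, 0, 0],
    [0, -0.2, 0, 0, 0],
    [0, -0.25, 0, 0, 0],
    [0, -0.28, 0, 0, 0],
    [0, -0.28, 0, 0, 0],
    [0, -0.28, 0, 0, 0],
    [0, -0.28, 0, 0, 0]
  ]
}}

```text
time_s: 18.9
tcp_pos: [565.2, -207.4, 9.4]
tool_rot: [[-0.016, 1.0, -0.0], [1.0, 0.016, 0.004], [0.004, -0.0, -1.0]]
force: [-4.3, 8.0, 10.2]
gripper_width: 0.574
finger_force: 65.2
```

>>> {"op": "drive_tool", "data": {
  "steps": [
    [0.04, 0, 0, 0, 0],
    [0.08, 0, 0, 0, 0],
    [0.12, 0, 0, 0, 0],
    [0.12, 0, 0, 0, 0],
    [0.12, 0, 0, 0, 0]
  ]
}}

```text
time_s: 19.4
tcp_pos: [566.7, -207.7, 9.4]
tool_rot: [[-0.015, 1.0, -0.004], [1.0, 0.015, 0.003], [0.003, -0.004, -1.0]]
force: [-10.1, 5.4, 15.1]
gripper_width: 0.57
finger_force: 65.7
```

>>> {"op": "drive_tool", "data": {
  "steps": [
    [0, -0.04, 0, 0, 0],
    [0, -0.08, 0, 0, 0],
    [0, -0.12, 0, 0, 0],
    [0, -0.12, 0, 0, 0],
    [0, -0.12, 0, 0, 0]
  ]
}}

```text
time_s: 19.9
tcp_pos: [566.7, -208.5, 9.5]
tool_rot: [[-0.016, 1.0, -0.004], [1.0, 0.016, 0.008], [0.008, -0.004, -1.0]]
force: [-9.3, 13.9, 16.9]
gripper_width: 0.574
finger_force: 66.0
```

>>> {"op": "drive_tool", "data": {
  "steps": [
    [0.05, 0, 0, 0, 0],
    [0.1, 0, 0, 0, 0],
    [0.1, 0, 0, 0, 0],
    [0.1, 0, 0, 0, 0],
    [0.1, 0, 0, 0, 0]
  ]
}}

```text
time_s: 20.4
tcp_pos: [566.7, -208.5, 9.5]
tool_rot: [[-0.016, 1.0, -0.009], [1.0, 0.016, 0.007], [0.007, -0.009, -1.0]]
force: [-17.2, 13.4, 23.4]
gripper_width: 0.572
finger_force: 66.8
```

>>> {"op": "drive_tool", "data": {
  "steps": [
    [0, -0.05, 0, 0, 0],
    [0, -0.1, 0, 0, 0],
    [0, -0.1, 0, 0, 0],
    [0, -0.1, 0, 0, 0],
    [0, -0.1, 0, 0, 0]
  ]
}}

```text
time_s: 20.9
tcp_pos: [566.7, -208.5, 9.6]
tool_rot: [[-0.017, 1.0, -0.009], [1.0, 0.017, 0.012], [0.012, -0.008, -1.0]]
force: [-16.3, 21.7, 26.2]
gripper_width: 0.574
finger_force: 67.3
```

>>> {"op": "drive_tool", "data": {
  "steps": [
    [0, 0, 0, 0, 0],
    [0, 0, 0, 0, 0],
    [0, 0, 0, 0, 0],
    [0, 0, 0, 0, 0],
    [0, 0, 0, 0, 0]
  ]
}}

```text
time_s: 21.4
tcp_pos: [566.7, -208.5, 9.6]
tool_rot: [[-0.017, 1.0, -0.009], [1.0, 0.017, 0.012], [0.012, -0.008, -1.0]]
force: [-17.1, 21.9, 26.6]
gripper_width: 0.577
finger_force: 67.3
```

```bash
python3 - <<'E'
from h import *
s=cap("scene","pics/s9.png");g=cv2.cvtColor(s["color"],cv2.COLOR_RGB2GRAY)
s8=dict(np.load("pics/s8.png.npz"));g8=cv2.cvtColor(s8["color"],cv2.COLOR_RGB2GRAY)
h=np.array([566.9,-210.3,12.])
C=np.array([(-25,-37.5,40),(25,-37.5,40)]); pr=proj(s,h+C); print("home pred face edges at z=40:",pr.round(1))
for k in(0,1):
    u,v=pr[k].round().astype(int); print(v,u-8,g[v,u-8:u+9])
top=proj(s,[h+[0,-37.5,55]])[0]; u,v=top.round().astype(int); print("top edge pred",top,"col from",v-8,g[v-8:v+9,u])
print("caps: sample/clear bright top pred",proj(s,[h+[0,18,63],h+[0,-18,63]]).round(1))
S=ctrl.sense();print(S["force"],S["joint_vel"].round(2),S["tcp_pos"])
E
```

```text
home pred face edges at z=40: [[414.  307.9]
 [443.  299.2]]
308 406 [165 165 164 161 160 161 164 173 193 207 210 211 212 211 211 212 212]
299 435 [210 210 211 212 211 211 208 192 158 118  77  43  31  34  51  62  72]
top edge pred [429.90437609 294.12720847] col from 286 [252 240 221 199 199 229 249 253 251 239 221 210 209 213 212 211 210]
caps: sample/clear bright top pred [[406.1 271.2]
 [421.6 282.6]]
[-16.91594704  21.95841655  26.23705523] [-0.02 -0.06 -0.01  0.05  0.04 -0.01] [ 566.68877446 -208.45552235    9.64977565]
```

The block is held steady against both fences. Its image edges at 413.7 and 443.1 match the home prediction of 414.0 and 443.0, so I'm handing it in.

```bash
python3 -c "
from bench import ctrl
print(ctrl.close_job())"
```

```text
the job is handed in; nothing more can be done
None
```

I stood the sample vial in the empty well and handed the job in with the gripper still pressing the block against both fences; the pins can't be read directly, but stops on both axes and the block's image edges (within about 1.5 px of home) indicate both are flush. No verdict was returned.

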